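Turn the mirrored brackets to match the pattern

TASK

The blue bracket in the end lane of the laned tray is the pattern; the blue one outside the tray does not count. Lift each beech bracket that stands as its mirror image (arm at the opposite end), turn it end for end and stand it upright on the floor of a bracket lane again, square with the lane and not sticking out of the tray, so that all three beech brackets match the pattern. Leave the beech brackets that already match, and both blue ones, where they are.

Things in the scene. Friction and masses are not known exactly. Their poses are not given: they have to be found in the camera images.
- tray: Fixed grey tray with green battens (mm), 160 (x, along the lanes) by 315 (y). Lane floors 12 above the bench; battens between stand 10 higher. Lanes 40 wide, open ended, centred at y = +112.5 (the pattern's), +37.5, -37.5, -112.5 (beech brackets'). Origin: centre of the underside; z up. The dark steel dock stands apart, at tray y = -270, parallel.
- bracket_1: Light beech L bracket (mm), 20 thick, about 80 g, upright in a tray lane. Leg 110 long, 25 high; arm at one end, 85 high from the underside, 30 along the leg by 20, free on all four sides to grip from above either way; dark tip. Origin: middle of the leg's underside. +x along the leg to the arm end (arm centre at x = +40), y across, z up.
- bracket_2: Beech bracket, same as bracket_1, in another lane, same origin and axes.
- bracket_3: Beech bracket, same as bracket_1, in another lane, same origin and axes.
- pattern_a: Blue metal L bracket, yellow arm tip, 250 g; size, origin and axes as bracket_1. Two alike face opposite ways: the one in the tray's lane at y = +112.5 mm is the pattern, the other, in the dock outside the tray, does not count.
- pattern_b: The other blue bracket, same shape, origin and axes as pattern_a.
Mind the look-alikes: they are no part of the job. What is shaped like the bracket_1 but green, purple or turquoise is not meant.

How it is judged:
By the outcome, as a careful person would: the job done as asked, in the order asked, and still so for the second after the job is handed in, with the robot touching nothing.
It also fails if it takes over 70 s, if anything falls off the work surface, if the arm or the gripper's body presses on something with over 40 N, if the wrist force passes 120 N, or if a joint passes its speed limit or range.

ROBOT

A 6-joint arm with a two-finger parallel gripper is mounted at the origin on the work surface. World frame = base frame: x ahead of the robot, y to its left, z up, the work surface at z = 0. Lengths are in mm, angles in rad, forces in N, time in s.
With the tool pointing down it reaches from about 275 to 1000 mm from the base axis. Payload 8.4 kg.
Tool frame: the origin (TCP) lies between the finger pads; the fingertips stand 14 mm ahead of it and the grasp point (between the pads) lies 5 mm behind it; z points along the fingers, y is the line along which they close (so a half turn about z gives the same grasp; the last joint's range is limited). The gripper opens to 85 mm and grips with 20 to 120 N. Pads are 22 mm wide; open, the fingers measure 114 mm over their backs; the gripper's body (76 mm by 85 mm) begins 54 mm behind the grasp point. The pads swing forward as they close: fully open they stand 13 mm farther back than shut.
Start: joints at [1.33, 0.353, 1.633, -0, 1.155, -0.002], TCP at [147.834, 607.267, 245.281] pointing down, gripper open.
Joint ranges: [-2.63, 2.63], [-0.92, 2.1], [0.06, 2.66], [-1.3, 4.44], [0, 2.69], [-3.02, 3.02]. Speed limits (rad/s): [2.22, 2.22, 2.79, 3.14, 3.14, 3.14].

INTERFACE

Orientations are given as a unit quaternion [x, y, z, w].
In Python, from cell import env, snapshot, camera_params, job gives the robot as it stands.
- The arm moves only by the shell command python3 -m crank 'ROWS' [OPENING]. ROWS is JSON, a list of rows, each an object of numbers: "x", "y", "z": the shift along the tool's x, y, z scaled (see below); "wx", "wy", "wz": the turn, a rotation vector about the tool's x, y, z scaled (see below). A call has 1 to 8 rows; each row shifts and turns the commanded pose from where the row before left it, along the tool's axes as they then stand; what a row does not reach is not made up. The controller multiplies each number of a shift by 0.025 m and each number of a turn by 0.1 rad. A row lasts 1/10 s, in which the tool goes at most 50 mm and 8.59 degrees, less where a joint would pass 70% of its speed; a pose out of reach is approached as far as the arm can. A call with a number of a shift or a turn outside -1 to 1 is refused whole. A call with a gripper value outside its range is refused whole. OPENING is the closure, from -1 (fully open) to 1 (shut), set as the call begins (- or left out, the last holds). The fingers move at their own pace and stop on an object; the grip force is fixed at half the most. Time passes only in rows, so rows that do not move let the fingers close. It gives the time, the measured TCP pose, the force, the opening and the grip force at its end, in the units of the state.
- env.sense(): the state, without advancing time (a new reading comes with each control period).
- snapshot(name): name is "side" or "top" or "wrist"; returns the picture (480x640x3 uint8, red, green, blue); there is no depth.
- camera_params(name): a dict with "fx", "fy", "cx", "cy" (pixels), "extrinsics" (4x4, takes a point from world to camera coordinates). Camera axes: x right, y up, looking along -z (the intrinsics and any distortion apply to the point x, -y, -z); pixel columns grow to the right and rows downward; lengths in mm; the calibration is good to about 2 mm. A picture is of the moment at which its call begins: read the wrist's pose just before it. camera_params takes no time and is no camera call; for the wrist camera it gives the pose at the moment of the call.
- job.job_done(): hands the job in; it is judged then, once.
The state is a dict: "time": time; "joints": joint angles; "dq": joint speeds; "joint_torque": joint torques, N m; "ee_pos": TCP position; "tcp_rot": TCP orientation; "wrist_force": force on the tool from outside, world axes, zero at the start; "torque": the same for the moment, N m; "gripper_width": finger opening in mm; "grip_force": force on a finger pad.
Only numpy, scipy, OpenCV 4.12 (cv2) and the standard library are available. Lean on these libraries where they do the work, as an engineer would, in place of code of your own. Each camera call takes 0.05 s, during which the arm holds its last target. There are 200 camera calls.

## Working session

There is one attempt and no reset: what is moved stays moved. The work goes in short steps, Python scripts to look and compute and a shell command to move; the robot and the scene stay as the last step left them, time stands still between calls to the robot, and variables do not carry over. Pictures are saved under pics/ and viewed, at most 10 in all, crops included, and the job is handed in when it is done.

```bash
ls; mkdir -p pics
python3 - <<'E'
from cell import env,snapshot,camera_params
import cv2,numpy as np
for n in("top","side"):
    im=snapshot(n);cv2.imwrite(f"pics/{n}0.png",im[:,:,::-1]);p=camera_params(n);print(n,p)
s=env.sense();print(s)
E
```

```text
pics
top {'fx': 592.7323855366562, 'fy': 592.7323855366562, 'cx': 318.9771362309781, 'cy': 237.6187192423296, 'extrinsics': array([[ 2.19193386e-02, -9.99739888e-01, -6.30069772e-03,
         2.13925691e+01],
       [ 9.92839272e-01,  2.10269333e-02,  1.17592723e-01,
        -4.95516288e+02],
       [-1.17429651e-01, -8.83313485e-03,  9.93041919e-01,
        -8.63307973e+02],
       [ 0.00000000e+00,  0.00000000e+00,  0.00000000e+00,
         1.00000000e+00]])}
side {'fx': 552.8644692257885, 'fy': 552.8644692257885, 'cx': 314.36453925343653, 'cy': 238.07594804429897, 'extrinsics': array([[-9.07680386e-01,  4.19350395e-01, -1.61728960e-02,
         4.61359718e+02],
       [-2.54993534e-01, -5.20503656e-01,  8.14895234e-01,
         1.13253267e+02],
       [ 3.33308586e-01,  7.43788404e-01,  5.79382599e-01,
        -1.15448224e+03],
       [ 0.00000000e+00,  0.00000000e+00,  0.00000000e+00,
         1.00000000e+00]])}
{'time': 0.1, 'joints': array([ 1.32959351e+00,  3.53577417e-01,  1.63408620e+00,  1.34444891e-05,
        1.15522019e+00, -2.39614376e-03]), 'dq': array([ 0.0012036 , -0.00065744, -0.00208609, -0.00050771, -0.00020101,
        0.00097924]), 'joint_torque': array([-7.69996386e-04, -6.06351686e+01, -3.42822254e+01, -5.51680557e-05,
        3.82612663e-03, -4.06004813e-05]), 'ee_pos': array([147.73013255, 606.84516907, 244.62636219]), 'tcp_rot': array([ 1.19122488e-01,  9.92879356e-01, -6.40044367e-04, -8.45390827e-05]), 'wrist_force': array([-0.57615033, -0.38800638,  0.88717531]), 'torque': array([0.03009073, 0.03816125, 0.00617037]), 'grip_force': 0.0, 'gripper_width': 85.27981699635727}
```

View pics/top0.png

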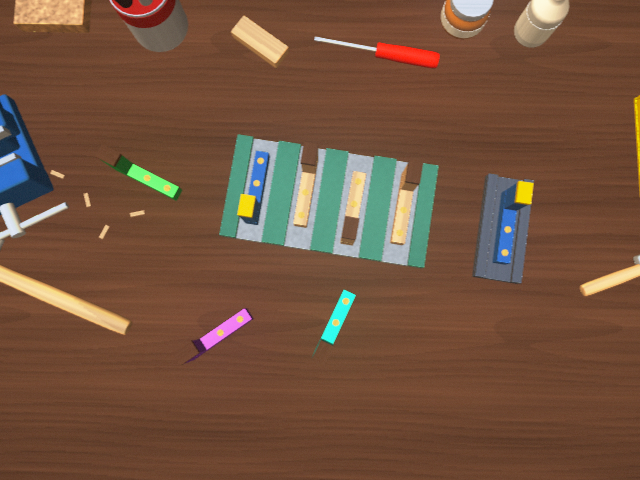

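View pics/side0.png

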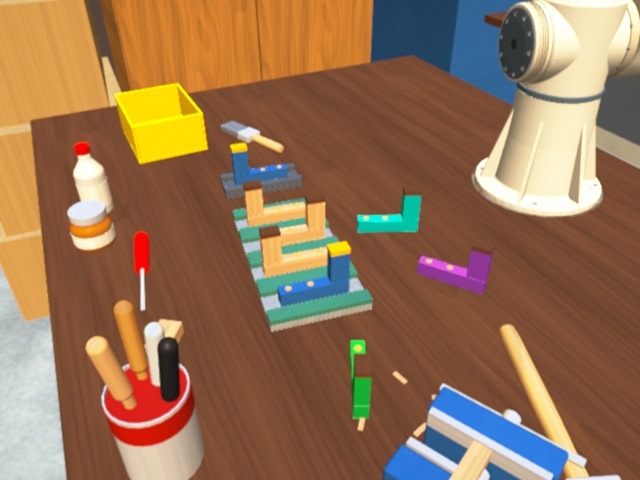

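Top view: the pattern is the blue bracket in the tray, with its yellow tip at the near end (246,205). The other blue bracket is in the dock at (510,220) and doesn't count.

Possible targets:
- Beech (305,195): arm at the far end, so a mirror image.
- Beech (353,205): dark tip near (350,230), so it matches.
- Beech (402,210): arm at the far end, so a mirror image.
- Green (153,180), purple (225,330) and turquoise (338,318) are look-alikes. The wood block at (260,42) and the sticks are not brackets.

The side view agrees: two beech arms point left (far) and one right. I'll flip those at (305,195) and (402,210).

```bash
cat > h.py <<'E'
import numpy as np,cv2
from cell import env,snapshot,camera_params
from scipy.spatial.transform import Rotation as Rn
def ray(p,uv,z):
    E=p["extrinsics"];R=E[:3,:3];c=-R.T@E[:3,3]
    d=R.T@np.array([(uv[0]-p["cx"])/p["fx"],-(uv[1]-p["cy"])/p["fy"],-1])
    return (c+d*(z-c[2])/d[2])[:2]
def proj(p,X):
    E=p["extrinsics"];q=E[:3,:3]@np.array(X)+E[:3,3]
    return np.array([p["cx"]+p["fx"]*q[0]/-q[2],p["cy"]-p["fy"]*q[1]/-q[2]])
E
python3 - <<'E'
from h import *
im=cv2.imread("pics/top0.png");p=camera_params("top")
h=cv2.cvtColor(im,cv2.COLOR_BGR2HSV)
def cs(m,z,amin,roi=(215,130,450,275)):
    mm=np.zeros_like(m);x0,y0,x1,y1=roi;mm[y0:y1,x0:x1]=m[y0:y1,x0:x1]
    for c in cv2.findContours(mm,cv2.RETR_EXTERNAL,cv2.CHAIN_APPROX_NONE)[0]:
        if cv2.contourArea(c)<amin: continue
        w=np.array([ray(p,q,z) for q in c[:,0]],np.float32)
        r=cv2.minAreaRect(w);print(c[:,0].min(0),c[:,0].max(0),"c",np.round(r[0],1),"sz",np.round(r[1],1),"ang",round(r[2],1))
        print("   corners",np.round(cv2.boxPoints(r),0).tolist())
print("green z22");cs(cv2.inRange(h,(65,80,40),(95,255,255)),22,300)
print("beech z37");cs(cv2.inRange(h,(8,50,170),(28,200,255)),37,200)
print("blue z37");cs(cv2.inRange(h,(105,120,60),(125,255,255)),37,150,(215,130,560,290))
print("yellow z97");cs(cv2.inRange(h,(22,200,150),(32,255,255)),97,50,(215,130,560,290))
cv2.imwrite("pics/crop1.png",cv2.resize(im[120:290,210:450],None,fx=3,fy=3,interpolation=cv2.INTER_CUBIC))
E
```

```text
green z22
[408 164] [437 267] c [ 534.6 -125. ] sz [ 24.4 159.4] ang 82.0
   corners [[454.0, -126.0], [612.0, -148.0], [615.0, -124.0], [457.0, -102.0]]
[359 156] [395 260] c [544.2 -56.1] sz [ 33.7 159.3] ang 82.1
   corners [[463.0, -62.0], [621.0, -84.0], [625.0, -50.0], [468.0, -28.0]]
[311 148] [347 252] c [554.5  18. ] sz [ 33.6 159.3] ang 82.2
   corners [[473.0, 12.0], [631.0, -9.0], [636.0, 24.0], [478.0, 45.0]]
[262 141] [300 244] c [564.9  91.8] sz [ 34.2 159.3] ang 82.0
   corners [[484.0, 86.0], [641.0, 64.0], [646.0, 98.0], [488.0, 120.0]]
[220 135] [252 237] c [574.3 161.2] sz [ 25.4 159.6] ang 82.1
   corners [[494.0, 160.0], [652.0, 138.0], [655.0, 163.0], [497.0, 185.0]]
beech z37
[293 172] [315 225] c [553.   55.7] sz [20.5 80.8] ang 81.5
   corners [[512.0, 52.0], [591.0, 40.0], [594.0, 60.0], [515.0, 72.0]]
[345 171] [365 217] c [561.5 -21.2] sz [20.3 70.1] ang 80.6
   corners [[525.0, -25.0], [594.0, -37.0], [598.0, -17.0], [529.0, -5.0]]
[390 166] [412 243] c [547.3 -93.8] sz [ 22.3 116.9] ang 81.1
   corners [[488.0, -96.0], [603.0, -114.0], [607.0, -92.0], [491.0, -74.0]]
blue z37
[493 184] [517 263] c [ 521.9 -247.5] sz [ 26.1 122.1] ang 82.0
   corners [[460.0, -252.0], [581.0, -269.0], [584.0, -243.0], [463.0, -226.0]]
[249 151] [268 202] c [585.6 126.5] sz [19.7 77.9] ang 82.0
   corners [[546.0, 122.0], [623.0, 111.0], [626.0, 131.0], [548.0, 142.0]]
yellow z97
[238 194] [254 216] c [530.3 134.4] sz [20.1 30.3] ang 81.7
   corners [[514.0, 127.0], [544.0, 122.0], [547.0, 142.0], [517.0, 147.0]]
[516 181] [533 204] c [ 557.  -254.3] sz [21.7 31.4] ang 81.9
   corners [[540.0, -263.0], [571.0, -267.0], [574.0, -246.0], [543.0, -241.0]]
```

View pics/crop1.png

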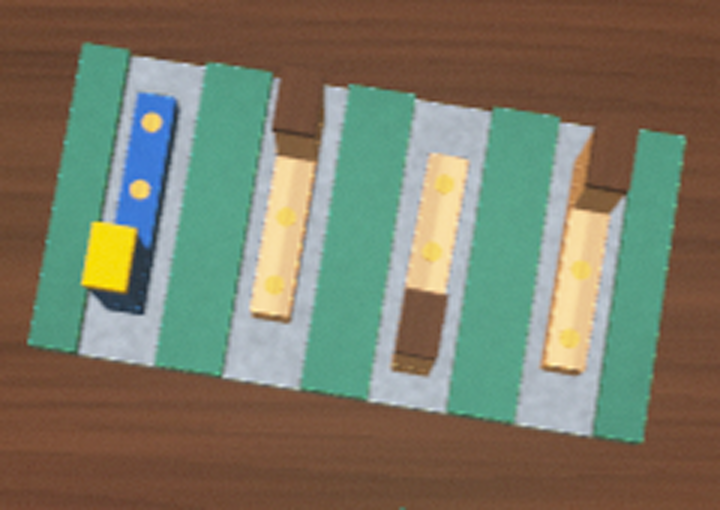

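The crop confirms it: the dark tips at about (309,155) and (412,172) are at the far ends, and the middle one at (351,228) is near. B1 is lane +37.5 and B3 is lane -112.5; both need turning.

```bash
cat >> h.py <<'E'
TH=np.radians(-7.95);U=np.array([np.cos(TH),np.sin(TH)]);V=np.array([-U[1],U[0]]);C=np.array([554.5,18.])
def tr(w): return np.round([(w-C)@U,(w-C)@V],1)
def world(t,l): return C+t*U+l*V
def go(xy,z):
    s=env.sense();R=Rn.from_quat(s["tcp_rot"]).as_matrix()
    d=R.T@(np.array([*xy,z])-s["ee_pos"])/25
    a=np.degrees(np.arctan2(V[1],V[0])-np.arctan2(R[1,1],R[0,1]))
    a=(a+90)%180-90
    print("t",s["time"],"pos",s["ee_pos"].round(1),"tray",tr(s["ee_pos"][:2]),"units",d.round(2),"wz total",round(-np.radians(a)/.1,2),"tilt",R[:,2].round(4),"j6",s["joints"][5].round(2),"w",round(s["gripper_width"],1),"F",s["wrist_force"].round(1))
E
python3 - <<'E'
from h import *
p=camera_params("top")
q=lambda x,y:(210+x/3-.33,120+y/3-.33)
for n,pts,z in [("B1 leg near",[(250,315),(289,320)],37),("B1 tip near",[(274,131),(322,136)],97),("B3 leg near",[(543,366),(581,371)],37),("B3 tip near",[(583,186),(627,191)],97),("B2 tip near/far",[(397,350),(438,356),(407,289),(447,294)],97)]:
    print(n,[tr(ray(p,q(*a),z)) for a in pts])
go(world(48,37.5),160)
E
```

```text
B1 leg near [array([-48.7,  47. ]), array([-48.1,  27.4])]
B1 tip near [array([31.4, 45.9]), array([32.7, 23.3])]
B3 leg near [array([ -50.8, -101. ]), array([ -50.3, -120. ])]
B3 tip near [array([  28.4, -101.3]), array([  29.3, -122. ])]
B2 tip near/far [array([-61.9, -27.3]), array([-61.6, -46.5]), array([-32.9, -27.5]), array([-32.3, -46.2])]
t 0.1 pos [147.7 606.8 244.6] tray [-484.3  526.9] units [-23.14 -17.35   3.41] wz total -1.0 tilt [-3.0e-04 -1.3e-03 -1.0e+00] j6 -0.0 w 85.3 F [-0.6 -0.4  0.9]
```

```bash
python3 -m crank '[{"wz":-1},{"x":1,"y":0.6},{"x":1,"y":0.6}]'; python3 -c "
from h import *
go(world(48,37.5),160)"
```

```text
t 0.1 pos [147.7 606.8 244.6] tray [-484.3  526.9] units [-23.14 -17.35   3.41] wz total -1.0 tilt [-3.0e-04 -1.3e-03 -1.0e+00] j6 -0.0 w 85.3 F [-0.6 -0.4  0.9]invalid input at $[0]: expected keys x, y, z, wx, wy, wz
```

```bash
python3 -m crank '[{"x":0,"y":0,"z":0,"wx":0,"wy":0,"wz":-1},{"x":-1,"y":-1,"z":0,"wx":0,"wy":0,"wz":0},{"x":-1,"y":-1,"z":0,"wx":0,"wy":0,"wz":0},{"x":-1,"y":-1,"z":0,"wx":0,"wy":0,"wz":0},{"x":-1,"y":-1,"z":0,"wx":0,"wy":0,"wz":0},{"x":-1,"y":-1,"z":0,"wx":0,"wy":0,"wz":0},{"x":-1,"y":-1,"z":0,"wx":0,"wy":0,"wz":0},{"x":-1,"y":-1,"z":0,"wx":0,"wy":0,"wz":0}]'; python3 -c "
from h import *
go(world(47,36.5),160)"
```

```text
time: 0.9
ee_pos: [297.5, 408.3, 245.1]
tcp_rot: [0.069, 0.998, -0.0, -0.0]
wrist_force: [-0.8, -0.4, -0.3]
gripper_width: 85.3
grip_force: 0.0
t 0.9 pos [297.5 408.3 245.1] tray [-308.6  351. ] units [-14.22 -12.58   3.4 ] wz total 0.0 tilt [-2.e-04 -4.e-04 -1.e+00] j6 -0.49 w 85.3 F [-0.8 -0.4 -0.3]
```

```bash
python3 -m crank '[{"x":-1,"y":-1,"z":0,"wx":0,"wy":0,"wz":0},{"x":-1,"y":-1,"z":0,"wx":0,"wy":0,"wz":0},{"x":-1,"y":-1,"z":0,"wx":0,"wy":0,"wz":0},{"x":-1,"y":-1,"z":0,"wx":0,"wy":0,"wz":0},{"x":-1,"y":-1,"z":0,"wx":0,"wy":0,"wz":0},{"x":-1,"y":-1,"z":0,"wx":0,"wy":0,"wz":0},{"x":-1,"y":-1,"z":0,"wx":0,"wy":0,"wz":0},{"x":-1,"y":-1,"z":0,"wx":0,"wy":0,"wz":0}]' -0.3;  python3 -m crank '[{"x":-1,"y":-1,"z":0,"wx":0,"wy":0,"wz":0},{"x":-1,"y":-1,"z":0,"wx":0,"wy":0,"wz":0},{"x":-1,"y":-1,"z":0,"wx":0,"wy":0,"wz":0},{"x":-1,"y":-0.8,"z":0,"wx":0,"wy":0,"wz":0},{"x":-0.8,"y":0,"z":0,"wx":0,"wy":0,"wz":0},{"x":0,"y":0,"z":0,"wx":0,"wy":0,"wz":0}]'; python3 -c "
from h import *
go(world(47,36.5),160)
im=snapshot('wrist');cv2.imwrite('pics/w1.png',im[:,:,::-1])
p=camera_params('wrist');print(proj(p,[*world(47,36.5),97]),-p['extrinsics'][:3,:3].T@p['extrinsics'][:3,3])"
```

```text
time: 1.7
ee_pos: [467.9, 182.6, 245.1]
tcp_rot: [0.069, 0.998, -0.0, -0.0]
wrist_force: [-0.1, -0.3, 0.5]
gripper_width: 55.6
grip_force: 0.0
time: 2.3
ee_pos: [574.9, 72.3, 244.9]
tcp_rot: [0.07, 0.998, 0.0, 0.0]
wrist_force: [0.5, 0.2, -0.2]
gripper_width: 55.4
grip_force: 0.0
t 2.3 pos [574.9  72.3 244.9] tray [12.7 56.6] units [-1.37 -0.8   3.4 ] wz total -0.02 tilt [ 7.e-04 -0.e+00 -1.e+00] j6 -1.31 w 55.4 F [ 0.5  0.2 -0.2]
[297.18202118 268.67976067] [497.17288623  83.75284136 374.32546279]
```

View pics/w1.png

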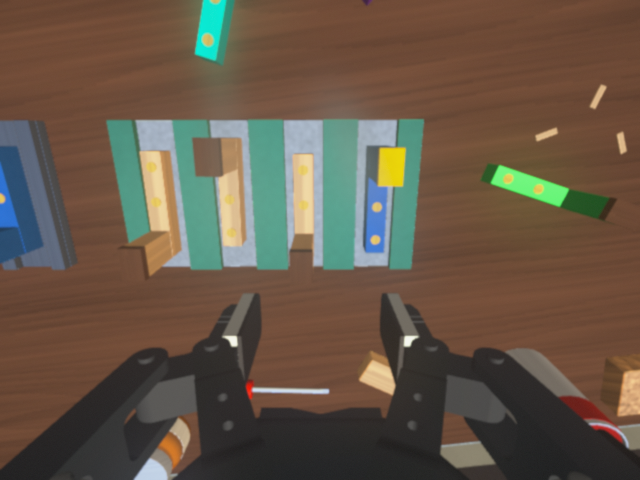

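The wrist view shows B1's leg top at columns 293–314, rows 153–235, with its dark tip around (302,265). Predicted tip was (297,269), so I'll refine with rays.

Run:
```python
from h import *
im=cv2.imread('pics/w1.png');p=camera_params('wrist');print(p['fx'])
h=cv2.cvtColor(im,cv2.COLOR_BGR2HSV)
m=cv2.inRange(h,(8,50,185),(28,200,255));mm=0*m;mm[140:245,285:325]=m[140:245,285:325]
c=max(cv2.findContours(mm,0,1)[0],key=cv2.contourArea)
w=np.array([tr(ray(p,q,37)) for q in c[:,0]],np.float32);print(cv2.boxPoints(cv2.minAreaRect(w)))
g=cv2.inRange(h,(65,60,30),(95,255,255));g[:,:100]=0;g[:,430:]=0
for c in cv2.findContours(g,0,1)[0]:
    if cv2.contourArea(c)>800: print('green',tr(np.array(cv2.minAreaRect(np.array([ray(p,q,22) for q in c[:,0]],np.float32))[0])))
for q in [(291,248),(313,248)]: print('tip near',q,tr(ray(p,q,97)))
cv2.imwrite('pics/w1c.png',cv2.resize(im[225:300,270:340],None,fx=7,fy=7,interpolation=cv2.INTER_CUBIC))
```

```text
334.0653230539571
[[-49.329456  29.970753]
 [ 31.09206   29.426449]
 [ 31.228142  49.532803]
 [-49.193375  50.077106]]
green [-2.2 77.3]
green [-2.2  2.4]
green [ -1.7 -72.2]
green [ -18.3 -141.3]
green [ -2.7 146.8]
green [-160.1  -41.3]
tip near (291, 248) [27.5 31.5]
tip near (313, 248) [27.5 50.8]
```

View pics/w1c.png

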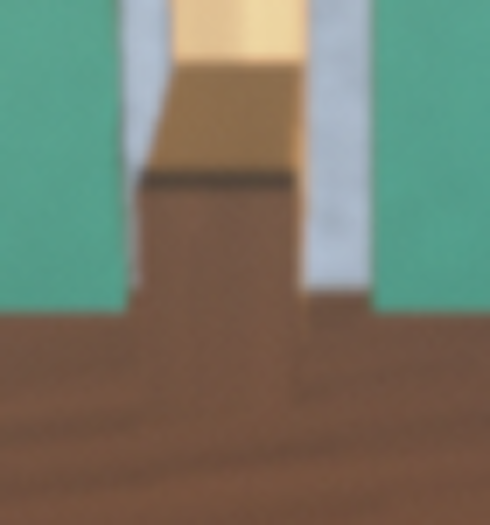

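Crop: the tip's near edge is at about row 250, columns 290–312. Measured against the tray, the arm centre is at (47, 37), which agrees with the top view. Going in.

```bash
python3 -m crank '[{"x":-0.9,"y":-0.45,"z":0,"wx":0,"wy":0,"wz":0},{"x":-0.42,"y":-0.25,"z":0.5,"wx":0,"wy":0,"wz":0},{"x":0,"y":0,"z":1,"wx":0,"wy":0,"wz":0},{"x":0,"y":0,"z":1,"wx":0,"wy":0,"wz":0},{"x":0,"y":0,"z":0,"wx":0,"wy":0,"wz":0}]'; python3 -c "
from h import *
go(world(46,38),75)
im=snapshot('wrist');cv2.imwrite('pics/w2.png',im[:,:,::-1])
"
```

```text
time: 2.85
ee_pos: [599.9, 51.5, 178.7]
tcp_rot: [0.069, 0.998, -0.0, -0.004]
wrist_force: [-0.7, 0.2, -0.5]
gripper_width: 55.8
grip_force: 0.0
t 2.85 pos [599.9  51.5 178.7] tray [40.4 39.5] units [-0.26 -0.05  4.14] wz total 0.0 tilt [-7.4e-03 -5.0e-04 -1.0e+00] j6 -1.35 w 55.8 F [-0.7  0.2 -0.5]
```

```bash
python3 -m crank '[{"x":-0.2,"y":-0.05,"z":1,"wx":0,"wy":0,"wz":0},{"x":0,"y":0,"z":1,"wx":0,"wy":0,"wz":0},{"x":0,"y":0,"z":1,"wx":0,"wy":0,"wz":0},{"x":0,"y":0,"z":0.6,"wx":0,"wy":0,"wz":0},{"x":0,"y":0,"z":0,"wx":0,"wy":0,"wz":0},{"x":0,"y":0,"z":0,"wx":0,"wy":0,"wz":0}]'; python3 -c "
from h import *
go(world(46,38),75)
im=snapshot('wrist');cv2.imwrite('pics/w2.png',im[:,:,::-1])
"
```

```text
time: 3.5
ee_pos: [608.6, 49.7, 93.8]
tcp_rot: [0.069, 0.998, 0.0, 0.0]
wrist_force: [0.6, -0.7, 0.0]
gripper_width: 55.1
grip_force: 0.0
t 3.5 pos [608.6  49.7  93.8] tray [49.2 38.8] units [ 0.13 -0.03  0.75] wz total 0.0 tilt [ 9.e-04  1.e-04 -1.e+00] j6 -1.35 w 55.1 F [ 0.6 -0.7  0. ]
```

View pics/w2.png

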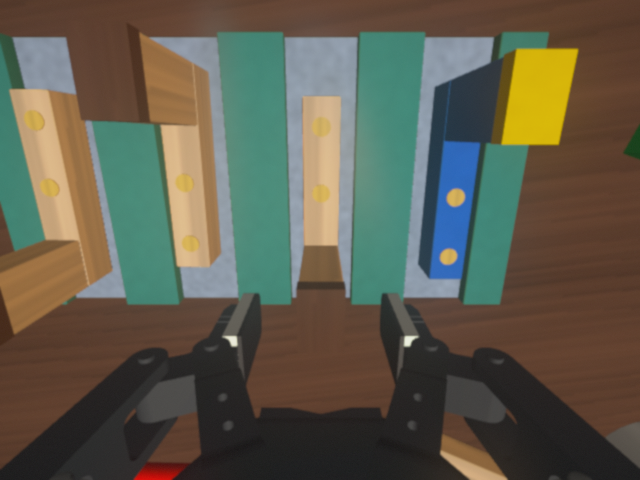

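The arm, at columns 298–345, sits centred between the fingers (260 and 381). I'll descend 19 mm and grip.

```bash
python3 -m crank '[{"x":0.05,"y":0,"z":0.75,"wx":0,"wy":0,"wz":0},{"x":0,"y":0,"z":0,"wx":0,"wy":0,"wz":0}]'; python3 -m crank '[{"x":0,"y":0,"z":0,"wx":0,"wy":0,"wz":0},{"x":0,"y":0,"z":0,"wx":0,"wy":0,"wz":0},{"x":0,"y":0,"z":0,"wx":0,"wy":0,"wz":0},{"x":0,"y":0,"z":0,"wx":0,"wy":0,"wz":0},{"x":0,"y":0,"z":0,"wx":0,"wy":0,"wz":0},{"x":0,"y":0,"z":0,"wx":0,"wy":0,"wz":0}]' 1; python3 -c "
from h import *
go(world(46,38),75)"
```

```text
time: 3.75
ee_pos: [606.4, 49.6, 73.9]
tcp_rot: [0.069, 0.998, -0.0, -0.0]
wrist_force: [-0.6, -0.0, -0.2]
gripper_width: 55.2
grip_force: 0.0
time: 4.35
ee_pos: [607.8, 49.7, 75.3]
tcp_rot: [0.069, 0.998, 0.0, 0.001]
wrist_force: [-0.6, -0.5, 6.4]
gripper_width: 19.4
grip_force: 59.2
t 4.35 pos [607.8  49.7  75.3] tray [48.4 38.8] units [ 0.09 -0.03  0.01] wz total -0.0 tilt [ 2.e-03  2.e-04 -1.e+00] j6 -1.35 w 19.4 F [-0.6 -0.5  6.4]
```

```bash
python3 -m crank '[{"x":0,"y":0,"z":-0.5,"wx":0,"wy":0,"wz":0},{"x":0,"y":0,"z":-1,"wx":0,"wy":0,"wz":0},{"x":0,"y":0,"z":-1,"wx":0,"wy":0,"wz":0},{"x":0,"y":0,"z":-1,"wx":0,"wy":0,"wz":0},{"x":0.7,"y":0,"z":-1,"wx":0,"wy":0,"wz":0},{"x":1,"y":0,"z":-0.5,"wx":0,"wy":0,"wz":0},{"x":1,"y":0,"z":0,"wx":0,"wy":0,"wz":0},{"x":0.8,"y":0,"z":0,"wx":0,"wy":0,"wz":0.5}]'; python3 -m crank '[{"x":0,"y":0,"z":0,"wx":0,"wy":0,"wz":1},{"x":0,"y":0,"z":0,"wx":0,"wy":0,"wz":1},{"x":0,"y":0,"z":0,"wx":0,"wy":0,"wz":1},{"x":0,"y":0,"z":0,"wx":0,"wy":0,"wz":1},{"x":0,"y":0,"z":0,"wx":0,"wy":0,"wz":1},{"x":0,"y":0,"z":0,"wx":0,"wy":0,"wz":1},{"x":0,"y":0,"z":0,"wx":0,"wy":0,"wz":1},{"x":0,"y":0,"z":0,"wx":0,"wy":0,"wz":1}]'; python3 -c "
from h import *
go(world(-40,38.5),76)"
```

```text
time: 5.15
ee_pos: [519.0, 61.8, 200.3]
tcp_rot: [0.094, 0.996, 0.0, 0.0]
wrist_force: [0.0, 0.5, -0.8]
gripper_width: 19.6
grip_force: 58.5
time: 5.95
ee_pos: [520.0, 61.7, 199.8]
tcp_rot: [0.476, 0.879, 0.0, 0.0]
wrist_force: [-0.3, -0.7, -1.2]
gripper_width: 19.7
grip_force: 58.5
t 5.95 pos [520.   61.7 199.8] tray [-40.2  38.5] units [-0.01  0.    4.95] wz total -8.54 tilt [ 2.e-04 -0.e+00 -1.e+00] j6 -0.46 w 19.7 F [-0.3 -0.7 -1.2]
```

Good. 8.5 turned, about 22.9 units to go.

```bash
python3 -m crank '[{"x":0,"y":0,"z":0,"wx":0,"wy":0,"wz":1},{"x":0,"y":0,"z":0,"wx":0,"wy":0,"wz":1},{"x":0,"y":0,"z":0,"wx":0,"wy":0,"wz":1},{"x":0,"y":0,"z":0,"wx":0,"wy":0,"wz":1},{"x":0,"y":0,"z":0,"wx":0,"wy":0,"wz":1},{"x":0,"y":0,"z":0,"wx":0,"wy":0,"wz":1},{"x":0,"y":0,"z":0,"wx":0,"wy":0,"wz":1},{"x":0,"y":0,"z":0,"wx":0,"wy":0,"wz":1}]' >/dev/null; python3 -m crank '[{"x":0,"y":0,"z":0,"wx":0,"wy":0,"wz":1},{"x":0,"y":0,"z":0,"wx":0,"wy":0,"wz":1},{"x":0,"y":0,"z":0,"wx":0,"wy":0,"wz":1},{"x":0,"y":0,"z":0,"wx":0,"wy":0,"wz":1},{"x":0,"y":0,"z":0,"wx":0,"wy":0,"wz":1},{"x":0,"y":0,"z":0,"wx":0,"wy":0,"wz":1},{"x":0,"y":0,"z":0,"wx":0,"wy":0,"wz":1},{"x":0,"y":0,"z":0,"wx":0,"wy":0,"wz":1}]' >/dev/null;  python3 -m crank '[{"x":0,"y":0,"z":0,"wx":0,"wy":0,"wz":1},{"x":0,"y":0,"z":0,"wx":0,"wy":0,"wz":1},{"x":0,"y":0,"z":0,"wx":0,"wy":0,"wz":1},{"x":0,"y":0,"z":0,"wx":0,"wy":0,"wz":1},{"x":0,"y":0,"z":0,"wx":0,"wy":0,"wz":1},{"x":0,"y":0,"z":0,"wx":0,"wy":0,"wz":1},{"x":0,"y":0,"z":0,"wx":0,"wy":0,"wz":0.9},{"x":0,"y":0,"z":0,"wx":0,"wy":0,"wz":0}]'; python3 -c "
from h import *
go(world(-40,38.5),76)
im=snapshot('wrist');cv2.imwrite('pics/w3.png',im[:,:,::-1])
im=snapshot('top');cv2.imwrite('pics/t3.png',im[:,:,::-1])
im2=snapshot('side');cv2.imwrite('pics/s3.png',np.hstack([cv2.resize(im[120:290,210:450],(400,283)),cv2.resize(im2[150:350,210:410],(400,283))])[:,:,::-1])"
```

```text
time: 8.35
ee_pos: [520.1, 61.7, 199.7]
tcp_rot: [0.998, -0.069, 0.0, -0.0]
wrist_force: [-0.1, -0.6, -1.0]
gripper_width: 19.3
grip_force: 58.5
t 8.35 pos [520.1  61.7 199.7] tray [-40.2  38.5] units [0.   0.   4.95] wz total 0.0 tilt [ 2.e-04  0.e+00 -1.e+00] j6 1.82 w 19.3 F [-0.1 -0.6 -1. ]
```

View pics/s3.png

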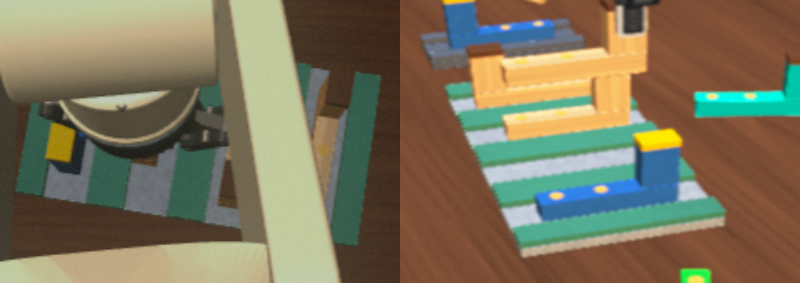

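Side view: the held bracket is level, with its arm on the pattern's side (right). Lowering it.

```bash
python3 -m crank '[{"x":0,"y":0,"z":0.6,"wx":0,"wy":0,"wz":0},{"x":0,"y":0,"z":1,"wx":0,"wy":0,"wz":0},{"x":0,"y":0,"z":1,"wx":0,"wy":0,"wz":0},{"x":0,"y":0,"z":1,"wx":0,"wy":0,"wz":0},{"x":0,"y":0,"z":0.7,"wx":0,"wy":0,"wz":0},{"x":0,"y":0,"z":0.4,"wx":0,"wy":0,"wz":0},{"x":0,"y":0,"z":0.1,"wx":0,"wy":0,"wz":0},{"x":0,"y":0,"z":0,"wx":0,"wy":0,"wz":0}]';python3 -m crank '[{"x":0,"y":0,"z":0.05,"wx":0,"wy":0,"wz":0},{"x":0,"y":0,"z":0.05,"wx":0,"wy":0,"wz":0},{"x":0,"y":0,"z":0,"wx":0,"wy":0,"wz":0}]';  python3 -c "
from h import *
go(world(-40,38.5),75)"
```

```text
time: 9.3
ee_pos: [520.4, 61.8, 79.3]
tcp_rot: [0.998, -0.068, 0.0, -0.0]
wrist_force: [-0.7, -0.4, 0.4]
gripper_width: 19.5
grip_force: 58.5
time: 9.6
ee_pos: [520.5, 61.8, 77.0]
tcp_rot: [0.998, -0.068, 0.0, -0.0]
wrist_force: [-0.4, -0.4, -0.9]
gripper_width: 19.7
grip_force: 58.5
t 9.6 pos [520.5  61.8  77. ] tray [-39.7  38.7] units [-0.01  0.01  0.08] wz total 0.02 tilt [ 9.e-04  1.e-04 -1.e+00] j6 1.82 w 19.7 F [-0.4 -0.4 -0.9]
```

```bash
python3 -m crank '[{"x":0,"y":0,"z":0.05,"wx":0,"wy":0,"wz":0},{"x":0,"y":0,"z":0,"wx":0,"wy":0,"wz":0}]';python3 -m crank '[{"x":0,"y":0,"z":0.04,"wx":0,"wy":0,"wz":0},{"x":0,"y":0,"z":0,"wx":0,"wy":0,"wz":0}]'
```

```text
time: 9.8
ee_pos: [520.2, 61.8, 75.3]
tcp_rot: [0.998, -0.069, 0.0, -0.0]
wrist_force: [0.6, -0.8, -0.7]
gripper_width: 19.0
grip_force: 58.5
time: 10.0
ee_pos: [520.3, 61.8, 75.2]
tcp_rot: [0.998, -0.069, 0.0, 0.0]
wrist_force: [-3.7, -0.4, 12.6]
gripper_width: 19.5
grip_force: 60.4
```

Contact. Open to about 55 mm and rise.

```bash
python3 -m crank '[{"x":0,"y":0,"z":0,"wx":0,"wy":0,"wz":0},{"x":0,"y":0,"z":0,"wx":0,"wy":0,"wz":0},{"x":0,"y":0,"z":0,"wx":0,"wy":0,"wz":0},{"x":0,"y":0,"z":-0.5,"wx":0,"wy":0,"wz":0},{"x":0,"y":0,"z":-1,"wx":0,"wy":0,"wz":0},{"x":0,"y":0,"z":-1,"wx":0,"wy":0,"wz":0},{"x":0,"y":0,"z":-1,"wx":0,"wy":0,"wz":0},{"x":0,"y":0,"z":-1,"wx":0,"wy":0,"wz":0}]' -0.3; python3 -c "
from h import *
go(world(45,-112),160)
im=snapshot('side');cv2.imwrite('pics/s4.png',im[:,:,::-1])
"
```

```text
time: 10.8
ee_pos: [520.1, 61.8, 188.6]
tcp_rot: [0.998, -0.069, 0.0, -0.0]
wrist_force: [-0.8, 1.2, 0.5]
gripper_width: 55.6
grip_force: 0.0
t 10.8 pos [520.1  61.8 188.6] tray [-40.1  38.6] units [3.39 6.03 1.15] wz total 0.02 tilt [ 4.e-04  0.e+00 -1.e+00] j6 1.82 w 55.6 F [-0.8  1.2  0.5]
```

```bash
python3 -m crank '[{"x":0.4,"y":0.6,"z":0,"wx":0,"wy":0,"wz":0},{"x":0.7,"y":1,"z":0,"wx":0,"wy":0,"wz":0},{"x":0.7,"y":1,"z":0,"wx":0,"wy":0,"wz":0},{"x":0.7,"y":1,"z":0,"wx":0,"wy":0,"wz":0},{"x":0.6,"y":1,"z":0,"wx":0,"wy":0,"wz":0},{"x":0.3,"y":0.9,"z":0,"wx":0,"wy":0,"wz":0},{"x":0,"y":0.46,"z":0,"wx":0,"wy":0,"wz":0},{"x":0,"y":0,"z":0,"wx":0,"wy":0,"wz":0}]'
python3 - <<'E'
from h import *
go(world(45,-110.5),75)
im=snapshot('wrist')[:,:,::-1].copy();cv2.imwrite('pics/w5.png',im);t=cv2.imread('pics/s4.png')
cv2.imwrite('pics/c5.png',np.hstack([cv2.resize(im,(400,300)),cv2.resize(t[150:350,210:410],(400,300))]))
E
```

```text
time: 11.65
ee_pos: [583.5, -98.4, 187.0]
tcp_rot: [0.998, -0.069, -0.0, 0.0]
wrist_force: [0.6, 0.1, 0.1]
gripper_width: 55.5
grip_force: 0.0
t 11.65 pos [583.5 -98.4 187. ] tray [  44.8 -111.3] units [ 0.01 -0.03  4.48] wz total -0.0 tilt [-4.e-04 -0.e+00 -1.e+00] j6 1.54 w 55.5 F [0.6 0.1 0.1]
```

View pics/c5.png

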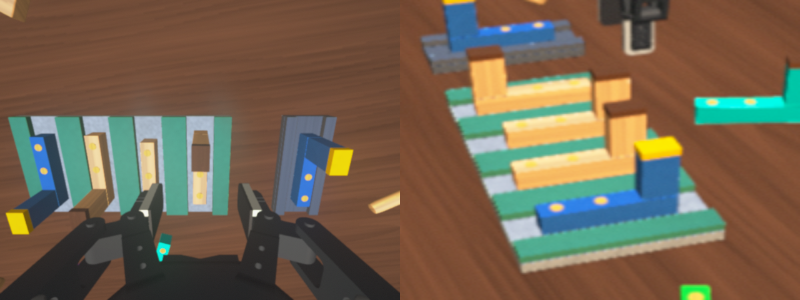

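B1 now stands matching (side view). In the wrist view, B3's arm (200,157) is centred between the fingers (157 and 240). Descending and gripping.

```bash
python3 -m crank '[{"x":0,"y":0,"z":0.5,"wx":0,"wy":0,"wz":0},{"x":0,"y":0,"z":1,"wx":0,"wy":0,"wz":0},{"x":0,"y":0,"z":1,"wx":0,"wy":0,"wz":0},{"x":0,"y":0,"z":1,"wx":0,"wy":0,"wz":0},{"x":0,"y":0,"z":0.7,"wx":0,"wy":0,"wz":0},{"x":0,"y":0,"z":0.28,"wx":0,"wy":0,"wz":0},{"x":0,"y":0,"z":0,"wx":0,"wy":0,"wz":0}]'; python3 -m crank '[{"x":0,"y":0,"z":0,"wx":0,"wy":0,"wz":0},{"x":0,"y":0,"z":0,"wx":0,"wy":0,"wz":0},{"x":0,"y":0,"z":0,"wx":0,"wy":0,"wz":0},{"x":0,"y":0,"z":0,"wx":0,"wy":0,"wz":0},{"x":0,"y":0,"z":0,"wx":0,"wy":0,"wz":0},{"x":0,"y":0,"z":0,"wx":0,"wy":0,"wz":0}]' 1; python3 -m crank '[{"x":0,"y":0,"z":-0.5,"wx":0,"wy":0,"wz":0},{"x":0,"y":0,"z":-1,"wx":0,"wy":0,"wz":0},{"x":0,"y":0,"z":-1,"wx":0,"wy":0,"wz":0},{"x":0,"y":0,"z":-1,"wx":0,"wy":0,"wz":0},{"x":-0.7,"y":0,"z":-1,"wx":0,"wy":0,"wz":0},{"x":-1,"y":0,"z":-0.5,"wx":0,"wy":0,"wz":0},{"x":-1,"y":0,"z":0,"wx":0,"wy":0,"wz":0},{"x":-0.7,"y":0,"z":0,"wx":0,"wy":0,"wz":0}]';python3 -c "
from h import *
go(world(-40,-111),76)"
```

```text
time: 12.4
ee_pos: [583.0, -96.5, 73.5]
tcp_rot: [0.998, -0.068, -0.001, -0.0]
wrist_force: [-0.9, 0.8, 1.4]
gripper_width: 55.4
grip_force: 0.0
time: 13.0
ee_pos: [584.7, -97.5, 75.8]
tcp_rot: [0.998, -0.069, 0.001, -0.0]
wrist_force: [-0.6, 1.7, 7.3]
gripper_width: 19.4
grip_force: 59.8
time: 13.8
ee_pos: [498.3, -85.8, 200.9]
tcp_rot: [0.998, -0.069, 0.0, 0.0]
wrist_force: [0.4, 0.6, 0.1]
gripper_width: 19.1
grip_force: 58.9
t 13.8 pos [498.3 -85.8 200.9] tray [ -41.3 -110.5] units [0.05 0.02 5.  ] wz total 0.01 tilt [ 6.e-04 -2.e-04 -1.e+00] j6 1.53 w 19.1 F [0.4 0.6 0.1]
```

```bash
python3 -m crank '[{"x":0,"y":0,"z":0,"wx":0,"wy":0,"wz":-0.4},{"x":0,"y":0,"z":0,"wx":0,"wy":0,"wz":-1},{"x":0,"y":0,"z":0,"wx":0,"wy":0,"wz":-1},{"x":0,"y":0,"z":0,"wx":0,"wy":0,"wz":-1},{"x":0,"y":0,"z":0,"wx":0,"wy":0,"wz":-1},{"x":0,"y":0,"z":0,"wx":0,"wy":0,"wz":-1},{"x":0,"y":0,"z":0,"wx":0,"wy":0,"wz":-1},{"x":0,"y":0,"z":0,"wx":0,"wy":0,"wz":-1}]' >/dev/null; python3 -m crank '[{"x":0,"y":0,"z":0,"wx":0,"wy":0,"wz":-1},{"x":0,"y":0,"z":0,"wx":0,"wy":0,"wz":-1},{"x":0,"y":0,"z":0,"wx":0,"wy":0,"wz":-1},{"x":0,"y":0,"z":0,"wx":0,"wy":0,"wz":-1},{"x":0,"y":0,"z":0,"wx":0,"wy":0,"wz":-1},{"x":0,"y":0,"z":0,"wx":0,"wy":0,"wz":-1},{"x":0,"y":0,"z":0,"wx":0,"wy":0,"wz":-1},{"x":0,"y":0,"z":0,"wx":0,"wy":0,"wz":-1}]' >/dev/null;  python3 -m crank '[{"x":0,"y":0,"z":0,"wx":0,"wy":0,"wz":-1},{"x":0,"y":0,"z":0,"wx":0,"wy":0,"wz":-1},{"x":0,"y":0,"z":0,"wx":0,"wy":0,"wz":-1},{"x":0,"y":0,"z":0,"wx":0,"wy":0,"wz":-1},{"x":0,"y":0,"z":0,"wx":0,"wy":0,"wz":-1},{"x":0,"y":0,"z":0,"wx":0,"wy":0,"wz":-1},{"x":0,"y":0,"z":0,"wx":0,"wy":0,"wz":-1},{"x":0,"y":0,"z":0,"wx":0,"wy":0,"wz":-1}]' >/dev/null;  python3 -m crank '[{"x":0,"y":0,"z":0,"wx":0,"wy":0,"wz":-1},{"x":0,"y":0,"z":0,"wx":0,"wy":0,"wz":-1},{"x":0,"y":0,"z":0,"wx":0,"wy":0,"wz":-1},{"x":0,"y":0,"z":0,"wx":0,"wy":0,"wz":-1},{"x":0,"y":0,"z":0,"wx":0,"wy":0,"wz":-1},{"x":0,"y":0,"z":0,"wx":0,"wy":0,"wz":-1},{"x":0,"y":0,"z":0,"wx":0,"wy":0,"wz":-1},{"x":0,"y":0,"z":0,"wx":0,"wy":0,"wz":-1}]';python3 -m crank '[{"x":0,"y":0,"z":0.5,"wx":0,"wy":0,"wz":0},{"x":0,"y":0,"z":0,"wx":0,"wy":0,"wz":0}]'; python3 -c "
from h import *
go(world(-40,-111),76)"
```

```text
time: 17.0
ee_pos: [499.6, -85.9, 200.5]
tcp_rot: [0.067, 0.998, -0.0, 0.0]
wrist_force: [0.1, 0.5, -0.3]
gripper_width: 19.3
grip_force: 58.9
time: 17.2
ee_pos: [498.7, -85.7, 186.0]
tcp_rot: [0.071, 0.997, 0.0, -0.001]
wrist_force: [0.1, 0.3, -0.8]
gripper_width: 19.0
grip_force: 58.9
t 17.2 pos [498.7 -85.7 186. ] tray [ -40.9 -110.5] units [-0.05 -0.02  4.4 ] wz total -0.03 tilt [-2.2e-03  3.0e-04 -1.0e+00] j6 -1.6 w 19.0 F [ 0.1  0.3 -0.8]
```

```bash
python3 -m crank '[{"x":0,"y":0,"z":0.6,"wx":0,"wy":0,"wz":0},{"x":0,"y":0,"z":1,"wx":0,"wy":0,"wz":0},{"x":0,"y":0,"z":1,"wx":0,"wy":0,"wz":0},{"x":0,"y":0,"z":1,"wx":0,"wy":0,"wz":0},{"x":0,"y":0,"z":0.5,"wx":0,"wy":0,"wz":0},{"x":0,"y":0,"z":0.2,"wx":0,"wy":0,"wz":0},{"x":0,"y":0,"z":0,"wx":0,"wy":0,"wz":0},{"x":0,"y":0,"z":0,"wx":0,"wy":0,"wz":0}]';python3 -m crank '[{"x":0,"y":0,"z":0.04,"wx":0,"wy":0,"wz":0},{"x":0,"y":0,"z":0,"wx":0,"wy":0,"wz":0}]'
```

```text
time: 18.0
ee_pos: [500.5, -86.0, 80.6]
tcp_rot: [0.07, 0.998, -0.0, 0.001]
wrist_force: [-0.4, 0.4, -0.7]
gripper_width: 19.0
grip_force: 58.9
time: 18.2
ee_pos: [500.3, -85.9, 79.5]
tcp_rot: [0.069, 0.998, -0.0, 0.001]
wrist_force: [-0.6, -0.1, -1.2]
gripper_width: 19.2
grip_force: 58.9
```

```bash
python3 -m crank '[{"x":0,"y":0,"z":0.08,"wx":0,"wy":0,"wz":0},{"x":0,"y":0,"z":0,"wx":0,"wy":0,"wz":0}]';python3 -m crank '[{"x":0,"y":0,"z":0.04,"wx":0,"wy":0,"wz":0},{"x":0,"y":0,"z":0,"wx":0,"wy":0,"wz":0}]';python3 -m crank '[{"x":0,"y":0,"z":0.03,"wx":0,"wy":0,"wz":0},{"x":0,"y":0,"z":0,"wx":0,"wy":0,"wz":0}]'
```

```text
time: 18.4
ee_pos: [499.8, -85.9, 76.8]
tcp_rot: [0.069, 0.998, -0.0, 0.0]
wrist_force: [-0.3, 0.9, 0.1]
gripper_width: 19.3
grip_force: 58.9
time: 18.6
ee_pos: [499.9, -85.9, 75.8]
tcp_rot: [0.069, 0.998, -0.0, 0.0]
wrist_force: [0.3, -0.5, 0.1]
gripper_width: 19.1
grip_force: 59.2
time: 18.8
ee_pos: [500.0, -85.9, 75.8]
tcp_rot: [0.069, 0.998, 0.0, 0.0]
wrist_force: [-2.9, 0.4, 10.2]
gripper_width: 19.7
grip_force: 60.6
```

```bash
python3 -m crank '[{"x":0,"y":0,"z":0,"wx":0,"wy":0,"wz":0},{"x":0,"y":0,"z":0,"wx":0,"wy":0,"wz":0},{"x":0,"y":0,"z":0,"wx":0,"wy":0,"wz":0},{"x":0,"y":0,"z":-0.5,"wx":0,"wy":0,"wz":0},{"x":0,"y":0,"z":-1,"wx":0,"wy":0,"wz":0},{"x":0,"y":0,"z":-1,"wx":0,"wy":0,"wz":0},{"x":0,"y":0,"z":-1,"wx":0,"wy":0,"wz":0},{"x":0,"y":0,"z":-1,"wx":0,"wy":0,"wz":0}]' -0.3; python3 -m crank '[{"x":0,"y":-0.6,"z":-1,"wx":0,"wy":0,"wz":0},{"x":0,"y":-1,"z":-1,"wx":0,"wy":0,"wz":0},{"x":0,"y":-1,"z":-0.5,"wx":0,"wy":0,"wz":0},{"x":0,"y":-1,"z":0,"wx":0,"wy":0,"wz":0},{"x":0,"y":-1,"z":0,"wx":0,"wy":0,"wz":0},{"x":0,"y":-1,"z":0,"wx":0,"wy":0,"wz":0},{"x":0,"y":-1,"z":0,"wx":0,"wy":0,"wz":0},{"x":0,"y":-1,"z":0,"wx":0,"wy":0,"wz":0}]' >/dev/null; python3 -m crank '[{"x":0,"y":-1,"z":0,"wx":0,"wy":0,"wz":0},{"x":0,"y":-1,"z":0,"wx":0,"wy":0,"wz":0},{"x":0,"y":-1,"z":0,"wx":0,"wy":0,"wz":0},{"x":0,"y":-1,"z":0,"wx":0,"wy":0,"wz":0},{"x":0,"y":-0.6,"z":0,"wx":0,"wy":0,"wz":0},{"x":0,"y":0,"z":0,"wx":0,"wy":0,"wz":0}]'
python3 - <<'E'
from h import *
im=snapshot('top')[:,:,::-1].copy();t=snapshot('side')[:,:,::-1].copy();cv2.imwrite('pics/t6.png',im)
cv2.imwrite('pics/c6.png',np.hstack([cv2.resize(im[120:290,210:450],(480,340)),cv2.resize(t[150:350,210:410],(320,340))]))
p=camera_params('top');h=cv2.cvtColor(im,cv2.COLOR_BGR2HSV)
m=cv2.inRange(h,(8,50,170),(28,200,255));mm=0*m;mm[130:275,270:450]=m[130:275,270:450]
for c in cv2.findContours(mm,0,1)[0]:
    if cv2.contourArea(c)>200:
        r=cv2.minAreaRect(np.array([tr(ray(p,q,37)) for q in c[:,0]],np.float32));print(r)
E
```

```text
time: 19.6
ee_pos: [499.7, -85.8, 189.4]
tcp_rot: [0.069, 0.998, -0.0, 0.0]
wrist_force: [-0.1, 0.0, -0.3]
gripper_width: 55.6
grip_force: 0.0
time: 21.0
ee_pos: [457.3, -389.3, 250.5]
tcp_rot: [0.07, 0.998, -0.0, 0.0]
wrist_force: [0.7, 0.0, -0.2]
gripper_width: 55.5
grip_force: 0.0
((2.6255340576171875, -110.740966796875), (22.074481964111328, 111.15310668945312), 89.71636199951172)
((12.35818862915039, -37.799903869628906), (20.362262725830078, 70.1334457397461), 88.65998840332031)
((19.25, 36.5), (75.5, 20.19999885559082), -0.0)
```

View pics/c6.png

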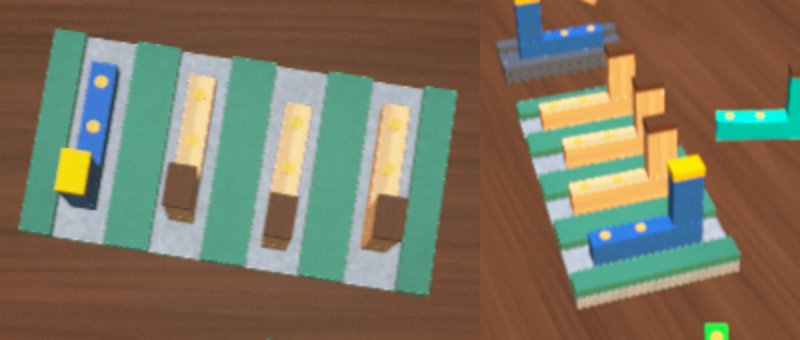

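All three beech brackets stand upright and square, with their tips at the near end like the pattern's, and all are inside the tray.

```bash
python3 -c "
from cell import job
print(job.job_done())"
```

```text
the job is handed in; nothing more can be done
None
```

I turned the two mirrored beech brackets (lanes y = +37.5 and -112.5) end for end, so all three now match the pattern, upright, square and inside the tray; I left the other beech bracket and both blue ones alone, and handed the job in at about 21 s.

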